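# Swing the heater hood over the tub and let it stand

## Robot

A 7-joint arm with a two-finger parallel gripper is mounted at the origin on the work surface. World frame = base frame: x ahead of the robot, y to its left, z up, the work surface at z = 0. Lengths are in mm, angles in degrees, forces in N, time in s.
With the tool pointing down it reaches from about 400 to 850 mm from the base axis. Payload 6.9 kg.
Tool frame: the origin (TCP) lies midway between the tips of the shut fingers; the grasp point (between the pads) lies grip_point_offset behind it (grip_point_offset is the distance from the TCP to the grasp point, in mm); z points along the fingers, y is the line along which they close (so a half turn about z gives the same grasp; the last joint's range is limited). The gripper opens to 85 mm and grips with 20 to 120 N. Pads are 22 mm wide; open, the fingers measure 114 mm over their backs; the gripper's body (76 mm by 85 mm) begins 54 mm behind the grasp point. The pads swing forward as they close: fully open they stand 13 mm farther back than shut.
Start: joints at [73.195, 29.078, -13.613, 85.955, 7.202, 65.827, -8.869], TCP at [242.666, -575.955, 231.275] pointing down, gripper open.
Joint ranges: [-176.47, 176.47], [-13.61, 117.27], [-81.72, 77.17], [0.22, 143.17], [-87.28, 267.28], [10, 112.55], [-165.47, 165.47]. Speed limits (degrees/s): [136.94, 136.94, 180, 180, 180, 180, 180].

## Interface

Orientations are given as [roll, pitch, yaw] about the fixed x, y, z axes, in that order (R = Rz(yaw) Ry(pitch) Rx(roll)).
In Python, from workcell import read_state, camera, camera_model, hand_in, grip_point_offset gives the robot as it stands.
- The arm moves only by the tool step_arm, never from a script. Its argument "series" is a list of rows, each an object of numbers: "wx", "wy", "wz": the turn, a rotation vector about the world's x, y, z in rad; "tx", "ty", "tz": the shift along the world's x, y, z in cm; "claw": the opening, from 0 (shut) to 1 (fully open). A call has 1 to 20 rows; each row shifts and turns the commanded pose from where the row before left it; what a row does not reach is not made up. A row lasts 1/12 s, in which the tool goes at most 41.7 mm and 7.16 degrees, less where a joint would pass 70% of its speed; a pose out of reach is approached as far as the arm can. A call is refused whole if a number of a shift passes 4.17 or a number of a turn 0.125, either way. A call with a gripper value outside its range is refused whole. The fingers move at their own pace and stop on an object; "newtons" is the grip in N (left out, the last holds). Time passes only in rows, so rows that do not move let the fingers close. It gives the time, the measured TCP pose, the force, the opening and the grip force at its end, in the units of the state.
- read_state(): the state, without advancing time (a new reading comes with each control period).
- camera(name): name is "scene" or "top" or "wrist"; returns the picture (400x640x3 uint8, red, green, blue); there is no depth.
- camera_model(name): a dict with "vertical_fov" (degrees; the focal length in pixels is half the picture's height over the tangent of half this angle, whatever the lens; pixels are square), "cx", "cy" (the principal point, pixels), "world_from_camera" (4x4, takes a point from camera to world coordinates). Camera axes: x right, y up, looking along -z (the intrinsics and any distortion apply to the point x, -y, -z); pixel columns grow to the right and rows downward; lengths in mm; the calibration is good to about 2 mm. A picture is of the moment at which its call begins: read the wrist's pose just before it. camera_model takes no time and is no camera call; for the wrist camera it gives the pose at the moment of the call.
- hand_in(): hands the job in; it is judged then, once.
The state is a dict: "clock": time; "joint_pos": joint angles; "qd": joint speeds; "joint_efforts": joint torques, N m; "tcp_pos": TCP position; "ee_rot": TCP orientation; "contact_force": force on the tool from outside, world axes, zero at the start; "ft_torque": the same for the moment, N m; "grip_width": finger opening in mm; "grasp_force": force on a finger pad.
Only numpy, scipy, OpenCV 4.12 (cv2) and the standard library are available. Lean on these libraries where they do the work, as an engineer would, in place of code of your own. Each camera call takes 0.05 s, during which the arm holds its last target. There are 200 camera calls.

## Task

Swing the heavy heater hood round on its post until it hangs centred over the clear tub, let go, and see it stand there untouched and still for a good 5 seconds before you finish. It runs on by itself almost without friction, so stop it gently: touch it only on its orange sprung bumpers, never on the hot grey hood or its hub, and neither shove it hard nor let it run into an end stop. Leave the bowl, the jar, the snake hook and the switch alone.

Things in the scene. Friction and masses are not known exactly. Their poses are not given: they have to be found in the camera images.
- boom (a joint): Swing angle of the hood about the upright post (rad). At 0 the hood points from the post towards the robot (-x of the post's base plate, itself turned up to 0.06 rad); it grows anticlockwise seen from above: the hood's free end then moves to the robot's right (-y). End stops at -1.00 and +0.90; parked between -0.70 and -0.45.
- pivot (a point): Point on the swing axis, 170 mm above the board, in the round aluminium hub (120 mm across) on the bolted post. Ball bearing: nominal moment of inertia of all that swings 0.23 kg m2 (mass 3.8 kg, scatter about 30 %), viscous drag 0.014 N m s/rad (left alone it loses speed with a time constant of about 16 s), dry friction only 0.0003 N m.
- lamp (a point): Middle of the heating lamps, on the underside of the hot grey steel hood, 270 mm from the swing axis, 125 mm above the board. Its frame turns with the hood: z up, -x outwards along the hood, +y to its left. The hood with its dark louvres is 370 mm long (50 to 420 mm from the axis), 120 mm wide, and reaches from 125 mm to 215 mm above the board. Do not touch it.
- pad_left: Orange V-shaped bumper bar on the hood's left side (+y at angle 0), 200 to 400 mm from the swing axis, 80 mm high. Origin: middle of its nose line, 300 mm from the axis, 168 mm above the board, at rest 95 mm from the hood's centre line (35 mm proud). Pushed, it sinks up to 35 mm into the hood on springs (60 N/m, damping 0.4 N s/m, no preload; weighs 80 g). Pushing it makes the angle grow.
- pad_right: The same sprung bumper bar on the hood's right side (-y side at angle 0), its nose 95 mm from the centre line the other way. Pushing it makes the angle smaller. The frames of both bumpers turn with the hood and stay parallel to the lamp's frame.
- tub (a point): Centre of the mouth of the clear acrylic tub with the blue rim, 200 mm (along the post's radius) x 150 mm, 90 mm high, fixed on the board 270 mm from the swing axis, at a swing angle between -0.05 and +0.60.
- bowl: Small white ceramic bowl, 110 mm wide, 45 mm high, loose; origin centre of its underside. To be left alone.
- jar: White jar with a green cap, 60 mm wide, 75 mm high, loose; origin centre of its underside. To be left alone.
- snake_hook: Steel snake hook with a black handle, about 430 mm long, lying loose on the board; origin near its middle. To be left alone.
- switch (a joint): Toggle of the black switch box to the robot's right, 0 as it stands (rad). To be left alone.

How it is judged:
By the outcome, as a careful person would: the job done as asked, in the order asked, and still so for the second after the job is handed in, with the robot touching nothing.
It also fails if it takes over 54 s, if anything falls off the work surface, if the arm or the gripper's body presses on something with over 40 N, if the wrist force passes 120 N, or if a joint passes its speed limit or range.

## Working session

There is one attempt and no reset: what is moved stays moved. The work goes in short steps, Python scripts to look and compute and a tool call to move; the robot and the scene stay as the last step left them, time stands still between calls to the robot, and variables do not carry over. Pictures are saved under pics/ and viewed, at most 10 in all, crops included, and the job is handed in when it is done.

Besides the shell and the picture viewer there is one more tool, called after "Call:" as name(argument=value, ...) on one line, values as JSON. step_arm: Moves the arm, as the interface text tells. Its arguments: {"type":"object","properties":{"series":{"type":"array"},"newtons":{"type":"number"}},"required":["series"]}

```bash
mkdir -p pics
python3 - <<'E'
from workcell import *
import cv2,numpy as np
np.set_printoptions(precision=4,suppress=True)
print(read_state()); print(grip_point_offset)
for n in ("scene","top"):
    im=camera(n); cv2.imwrite(f"pics/{n}0.png",im[:,:,::-1]); print(n,camera_model(n))
E
```

```text
{'clock': 0.0, 'joint_pos': array([ 73.1941,  29.1238, -13.611 ,  86.0094,   7.2041,  65.827 ,
        -8.8706]), 'qd': array([ 0.0122,  0.0138,  0.054 ,  0.0478,  0.0172,  0.0091, -0.0279]), 'joint_efforts': array([ -0.0001, -62.0591,  -2.1867, -24.9647,   0.0126,   0.012 ,
        -0.    ]), 'tcp_pos': array([ 242.4418, -575.511 ,  230.4458]), 'ee_rot': array([-179.8991,    0.0032,   22.8529]), 'contact_force': array([ 0.1629,  0.7874, -0.0993]), 'ft_torque': array([ 0.0237, -0.0065, -0.0013]), 'grasp_force': 0.0, 'grip_width': 85.51393554966415}
18.700000000000003
scene {'vertical_fov': 43.47272126628727, 'cx': 314.0053018493839, 'cy': 197.38030337682196, 'world_from_camera': array([[  -0.7978,   -0.4925,    0.3479, 1128.0443],
       [   0.6029,   -0.6465,    0.4674,  795.0543],
       [  -0.0053,    0.5827,    0.8127, 1437.3695],
       [   0.    ,    0.    ,    0.    ,    1.    ]])}
top {'vertical_fov': 52.824101054765194, 'cx': 315.08108081946426, 'cy': 198.33408746781987, 'world_from_camera': array([[   0.0234,    0.9847,   -0.1729,  335.1717],
       [  -0.9997,    0.0248,    0.0064,   34.8919],
       [   0.0106,    0.1727,    0.9849, 1439.2556],
       [   0.    ,    0.    ,    0.    ,    1.    ]])}
```

View pics/scene0.png

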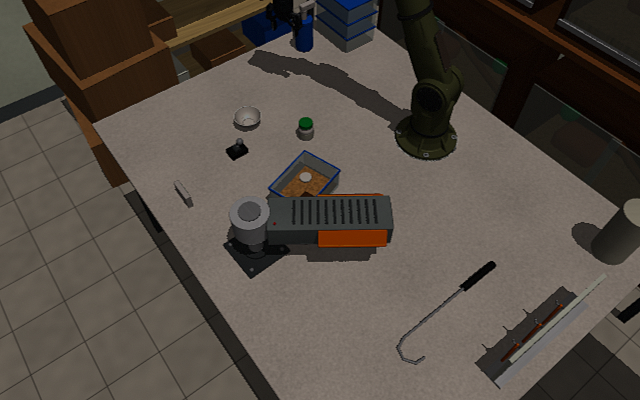

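View pics/top0.png

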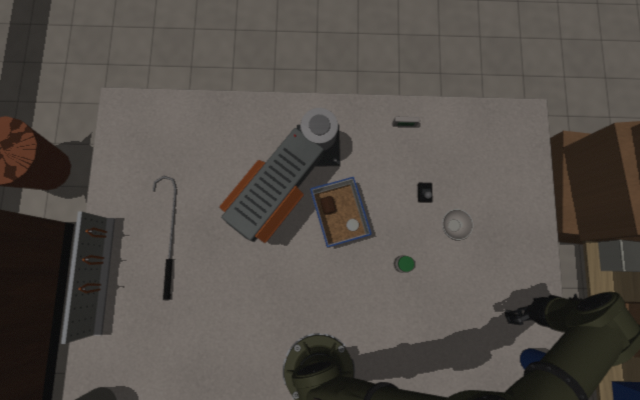

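The scene view shows the hood parked over the board, pads orange, with the tub (blue rim) at about (305,180). In the top view the hub is at (320,125), the hood points down-left to (250,225), the tub is at (343,212), the jar at (404,264) and the bowl at (457,225). The arm is at lower right.

```bash
cat > h.py <<'E'
from workcell import *
import cv2,numpy as np
np.set_printoptions(precision=3,suppress=True)
def cast(n,px,z):
    m=camera_model(n); T=m["world_from_camera"]; f=200/np.tan(np.radians(m["vertical_fov"]/2))
    px=np.atleast_2d(px).astype(float)
    d=np.c_[(px[:,0]-m["cx"])/f,-(px[:,1]-m["cy"])/f,-np.ones(len(px))]@T[:3,:3].T
    o=T[:3,3]
    return o+d*((z-o[2])/d[:,2])[:,None]
def tri(pa,pb,na="top",nb="scene"):
    A=np.zeros((3,3));b=np.zeros(3);R=[]
    for n,p in ((na,pa),(nb,pb)):
        o=camera_model(n)["world_from_camera"][:3,3]; d=cast(n,p,0)[0]-o; d/=np.linalg.norm(d)
        P=np.eye(3)-np.outer(d,d);A+=P;b+=P@o;R.append((P,o))
    x=np.linalg.solve(A,b); return x,[np.linalg.norm(P@(x-o)) for P,o in R]
E
python3 - <<'E'
from h import *
a=cv2.imread("pics/top0.png"); b=cv2.imread("pics/scene0.png")
g=lambda i:cv2.convertScaleAbs(i,alpha=1.6,beta=15)
cv2.imwrite("pics/topc.png",cv2.resize(g(a[90:260,200:390]),None,fx=4,fy=3.5,interpolation=cv2.INTER_CUBIC)[:600,:800])
cv2.imwrite("pics/sc.png",cv2.resize(g(b[140:285,215:405]),None,fx=4,fy=4,interpolation=cv2.INTER_CUBIC))
for n,i in (("top",a),("scene",b)):
    h=cv2.cvtColor(i,cv2.COLOR_BGR2HSV)
    for nm,lo,hi in (("orange",(3,150,60),(18,255,255)),("blue",(105,80,40),(130,255,255)),("green",(45,100,40),(80,255,255))):
        m=cv2.inRange(h,lo,hi); k,_,s,c=cv2.connectedComponentsWithStats(m)
        for j in range(1,k):
            if s[j,4]>60: print(n,nm,s[j],c[j])
E
```

```text
top orange [220 161  44  50 399] [241.348 185.123]
top orange [255 186  48  56 767] [279.335 214.224]
top blue [310 177  62  70 316] [340.434 212.386]
top blue [521 350  20  18 178] [527.921 358.247]
top blue [613 382  27  18 342] [624.468 392.667]
top green [398 256  16  15 175] [405.663 263.434]
scene orange [ 35   0  52  15 422] [56.505  4.756]
scene orange [488   0 152  92 825] [566.051  44.456]
scene orange [148  16  25  11  65] [159.754  20.831]
scene orange [  23   22  146   68 1472] [91.343 57.683]
scene orange [ 66  96  37  52 479] [ 85.505 125.818]
scene orange [281 166  48  31 706] [304.623 184.385]
scene orange [318 193  65   4 142] [348.535 194.627]
scene orange [ 318  229   70   19 1182] [352.24 237.93]
scene blue [335   0  37  12 215] [351.763   3.26 ]
scene blue [341   9  37  18  96] [359.969  18.354]
scene blue [257  12  13  15  67] [263.478  19.522]
scene blue [299  15  14  37 405] [306.215  34.217]
scene blue [264  23  28  20 270] [277.052  32.033]
scene blue [344  24  33  17  83] [360.771  32.506]
scene blue [268 150  73  47 263] [305.498 172.776]
scene green [299 117  14  11 112] [305.223 121.875]
```

View pics/topc.png

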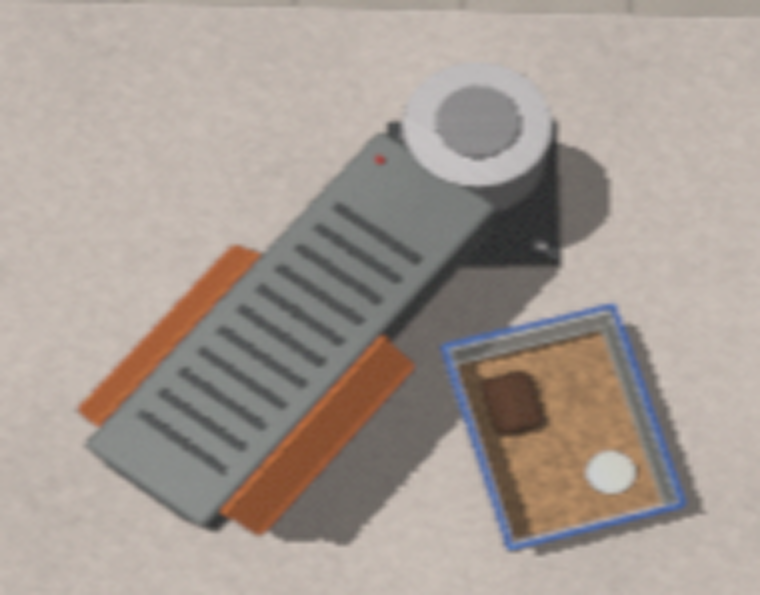

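View pics/sc.png

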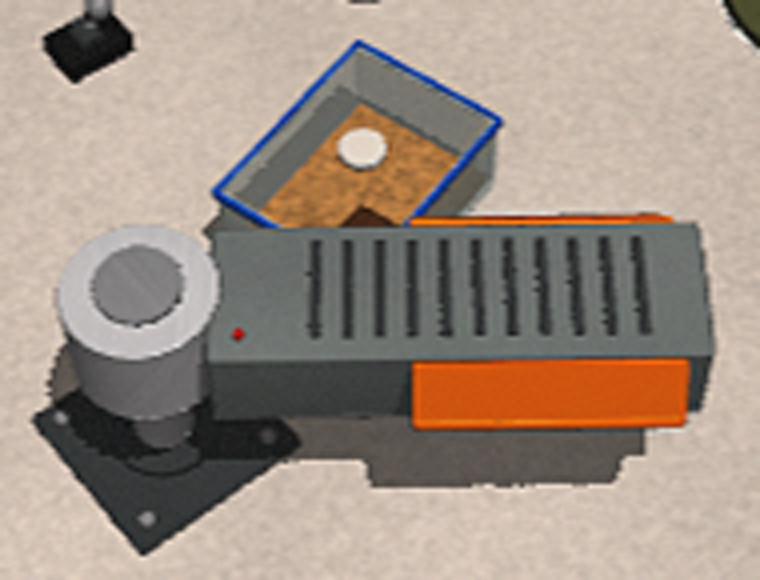

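Top crop: hub cap centre is at crop (478,121), with 11 louvre slots on the hood. The tub rim corners are at (447,346), (613,308), (683,505) and (510,547). In the scene crop the cap centre is at (136,286) and the tub corners are at (358,43), (499,122) and (216,192).

```bash
cat >> h.py <<'E'
def louvres(im,lo=8):
    g=cv2.cvtColor(im,cv2.COLOR_BGR2GRAY)
    bh=cv2.morphologyEx(g,cv2.MORPH_BLACKHAT,np.ones((9,9),np.uint8))
    k,L,s,c=cv2.connectedComponentsWithStats((bh>lo).astype(np.uint8)*255,connectivity=4)
    out=[]
    for j in range(1,k):
        p=np.argwhere(L==j)[:,::-1].astype(np.float32)
        if 15<len(p)<150:
            w=bh[L==j].astype(float); (_,sz,_)=cv2.minAreaRect(p)
            if 14<max(sz)<40 and min(sz)<7: out.append((p[np.lexsort((p[:,0],p[:,1]))]*w[np.lexsort((p[:,0],p[:,1]))][:,None]).sum(0)/w.sum())
    return np.array(out)
E
python3 - <<'E'
from h import *
a=cv2.imread("pics/top0.png"); b=cv2.imread("pics/scene0.png")
T=lambda x,y:((x+.5)/4+200-.5,(y+.5)/3.5+90-.5); S=lambda x,y:((x+.5)/4+215-.5,(y+.5)/4+140-.5)
print("hub cap",tri(T(478,121),S(136,286)))
print("hub ring",tri(T(478,124),S(139,291)))
for p,q in (((613,308),(216,192)),((683,505),(358,43)),((510,547),(499,122))): print("rim",tri(T(*p),S(*q)))
c=cast("top",[T(447,346),T(613,308),T(683,505),T(510,547)],90); print(c,c.mean(0),np.linalg.norm(c-np.roll(c,1,0),axis=1))
print("1st slot",tri(T(377,233),S(316,288)),"last",tri(T(182,442),S(643,286)))
print("red",tri(T(380,160),S(238,334)))
print(louvres(a[90:260,200:390])+[200,90])
E
```

```text
hub cap (array([788.933,  19.25 , 220.492]), [np.float64(0.7452204815742465), np.float64(0.7452204815743705)])
hub ring (array([788.085,  19.532, 213.797]), [np.float64(0.13426697729042383), np.float64(0.13426697729054554)])
rim (array([ 647.913, -102.565,   91.242]), [np.float64(0.993760715726834), np.float64(0.9937607157270129)])
rim (array([ 455.969, -162.492,   91.939]), [np.float64(0.907331541646469), np.float64(0.9073315416463477)])
rim (array([412.369, -18.133,  90.74 ]), [np.float64(0.6024270261731027), np.float64(0.6024270261729552)])
[[ 605.812   39.637   90.   ]
 [ 647.477 -101.971   90.   ]
 [ 455.508 -162.109   90.   ]
 [ 411.992  -17.727   90.   ]] [530.197 -60.542  90.   ] [202.131 147.61  201.168 150.797]
1st slot (array([683.11 ,  96.621, 214.371]), [np.float64(0.237007675096125), np.float64(0.23700767509607953)]) last (array([490.294, 239.943, 213.006]), [np.float64(0.06955900218464353), np.float64(0.06955900218480712)])
red (array([751.554,  96.08 , 215.541]), [np.float64(0.7076560748417581), np.float64(0.7076560748416728)])
[[224.347  90.   ]
 [294.114 156.404]
 [289.081 161.999]
 [284.223 167.801]
 [279.225 173.483]
 [274.558 179.485]
 [270.02  185.622]
 [265.053 191.536]
 [260.37  197.762]
 [255.107 203.472]
 [250.128 209.502]
 [245.311 215.841]]
```

Pivot is at (788.5, 19.4) and the tub is 270 mm out at world angle +0.299, edges agreeing. The hood is at -0.636. Now over to the left side, high up.

Call:
step_arm(series=[{"tx": 1.5, "ty": 3.4, "tz": 1, "wz": 0.026, "claw": 0}, {"tx": 1.5, "ty": 3.4, "tz": 1, "wz": 0.026, "claw": 0}, {"tx": 1.5, "ty": 3.4, "tz": 1, "wz": 0.026, "claw": 0}, {"tx": 1.5, "ty": 3.4, "tz": 1, "wz": 0.026, "claw": 0}, {"tx": 1.5, "ty": 3.4, "tz": 1, "wz": 0.026, "claw": 0}, {"tx": 1.5, "ty": 3.4, "tz": 1, "wz": 0.026, "claw": 0}, {"tx": 1.5, "ty": 3.4, "tz": 1, "wz": 0.026, "claw": 0}, {"tx": 1.5, "ty": 3.4, "tz": 1, "wz": 0.026, "claw": 0}, {"tx": 1.5, "ty": 3.4, "wz": 0.026, "claw": 0}, {"tx": 1.5, "ty": 3.4, "wz": 0.026, "claw": 0}, {"tx": 1.5, "ty": 3.4, "wz": 0.026, "claw": 0}, {"tx": 1.5, "ty": 3.4, "wz": 0.026, "claw": 0}, {"tx": 1.5, "ty": 3.4, "wz": 0.026, "claw": 0}, {"tx": 1.5, "ty": 3.4, "wz": 0.026, "claw": 0}, {"tx": 1.5, "ty": 3.4, "wz": 0.026, "claw": 0}, {"tx": 1.5, "ty": 3.4, "wz": 0.026, "claw": 0}, {"tx": 1.5, "ty": 3.4, "wz": 0.026, "claw": 0}, {"tx": 1.5, "ty": 3.4, "wz": 0.026, "claw": 0}, {"tx": 1.5, "ty": 3.4, "wz": 0.026, "claw": 0}, {"tx": 1.5, "ty": 3.4, "wz": 0.026, "claw": 0}])

```text
schema error: expected keys wx, wy, wz, tx, ty, tz, claw
```

Call:
step_arm(series=[{"wx": 0, "wy": 0, "tx": 1.5, "ty": 3.4, "tz": 1, "wz": 0.026, "claw": 0}, {"wx": 0, "wy": 0, "tx": 1.5, "ty": 3.4, "tz": 1, "wz": 0.026, "claw": 0}, {"wx": 0, "wy": 0, "tx": 1.5, "ty": 3.4, "tz": 1, "wz": 0.026, "claw": 0}, {"wx": 0, "wy": 0, "tx": 1.5, "ty": 3.4, "tz": 1, "wz": 0.026, "claw": 0}, {"wx": 0, "wy": 0, "tx": 1.5, "ty": 3.4, "tz": 1, "wz": 0.026, "claw": 0}, {"wx": 0, "wy": 0, "tx": 1.5, "ty": 3.4, "tz": 1, "wz": 0.026, "claw": 0}, {"wx": 0, "wy": 0, "tx": 1.5, "ty": 3.4, "tz": 1, "wz": 0.026, "claw": 0}, {"wx": 0, "wy": 0, "tx": 1.5, "ty": 3.4, "tz": 1, "wz": 0.026, "claw": 0}, {"wx": 0, "wy": 0, "tx": 1.5, "ty": 3.4, "tz": 0, "wz": 0.026, "claw": 0}, {"wx": 0, "wy": 0, "tx": 1.5, "ty": 3.4, "tz": 0, "wz": 0.026, "claw": 0}, {"wx": 0, "wy": 0, "tx": 1.5, "ty": 3.4, "tz": 0, "wz": 0.026, "claw": 0}, {"wx": 0, "wy": 0, "tx": 1.5, "ty": 3.4, "tz": 0, "wz": 0.026, "claw": 0}, {"wx": 0, "wy": 0, "tx": 1.5, "ty": 3.4, "tz": 0, "wz": 0.026, "claw": 0}, {"wx": 0, "wy": 0, "tx": 1.5, "ty": 3.4, "tz": 0, "wz": 0.026, "claw": 0}, {"wx": 0, "wy": 0, "tx": 1.5, "ty": 3.4, "tz": 0, "wz": 0.026, "claw": 0}, {"wx": 0, "wy": 0, "tx": 1.5, "ty": 3.4, "tz": 0, "wz": 0.026, "claw": 0}, {"wx": 0, "wy": 0, "tx": 1.5, "ty": 3.4, "tz": 0, "wz": 0.026, "claw": 0}, {"wx": 0, "wy": 0, "tx": 1.5, "ty": 3.4, "tz": 0, "wz": 0.026, "claw": 0}, {"wx": 0, "wy": 0, "tx": 1.5, "ty": 3.4, "tz": 0, "wz": 0.026, "claw": 0}, {"wx": 0, "wy": 0, "tx": 1.5, "ty": 3.4, "tz": 0, "wz": 0.026, "claw": 0}])

```text
clock: 1.77
tcp_pos: [542.9, 105.6, 311.0]
ee_rot: [-180.0, 0.0, 52.7]
contact_force: [1.3, 0.5, 0.6]
grip_width: 0.1
grasp_force: 0.0
```

Call:
step_arm(series=[{"wx": 0, "wy": 0, "wz": 0, "tx": 1.5, "ty": 3.4, "tz": 0, "claw": 0}, {"wx": 0, "wy": 0, "wz": 0, "tx": 1.5, "ty": 3.4, "tz": 0, "claw": 0}, {"wx": 0, "wy": 0, "wz": 0, "tx": 1.5, "ty": 3.4, "tz": 0, "claw": 0}, {"wx": 0, "wy": 0, "wz": 0, "tx": 1.5, "ty": 3.4, "tz": 0, "claw": 0}, {"wx": 0, "wy": 0, "wz": 0, "tx": 1.5, "ty": 3.4, "tz": 0, "claw": 0}, {"wx": 0, "wy": 0, "wz": 0, "tx": 1.5, "ty": 3.4, "tz": 0, "claw": 0}, {"wx": 0, "wy": 0, "wz": 0, "tx": 0, "ty": 0, "tz": -4, "claw": 0}, {"wx": 0, "wy": 0, "wz": 0, "tx": 0, "ty": 0, "tz": -4, "claw": 0}, {"wx": 0, "wy": 0, "wz": 0, "tx": 0, "ty": 0, "tz": -4, "claw": 0}, {"wx": 0, "wy": 0, "wz": 0, "tx": 0, "ty": 0, "tz": -4, "claw": 0}, {"wx": 0, "wy": 0, "wz": 0, "tx": 0, "ty": 0, "tz": 0, "claw": 0}])

```text
clock: 2.68
tcp_pos: [628.9, 304.7, 141.9]
ee_rot: [-179.7, 0.8, 52.7]
contact_force: [-1.2, -1.4, -1.7]
grip_width: 0.0
grasp_force: 0.0
```

```bash
cat >> h.py <<'E'
PIV=np.array([788.5,19.4]); TGT=0.299
def angle(im):
    "world angle of the hood from its louvre slots"
    p=louvres(im)
    if len(p)==0: return np.nan,0
    w=cast("top",p,214)[:,:2]-PIV; r=np.linalg.norm(w,axis=1); w=w[(r>110)&(r<390)]
    a=np.arctan2(-w[:,1],-w[:,0]); m=np.median(a); k=abs(a-m)<.06
    v=w[k].sum(0); return np.arctan2(-v[1],-v[0]),k.sum()
def look(n=2):
    for i in range(n):
        t=read_state()["clock"]; im=camera("top")[:,:,::-1].copy(); a,k=angle(im); print(f"t={t:.3f} ang={a:.4f} slots={k}")
    s=read_state(); print(s["clock"],s["tcp_pos"],s["contact_force"])
    return im
def pose(phi,side,off,r=300):
    "axis of the finger touching a bumper; off=half width"
    o=np.array([-np.cos(phi),-np.sin(phi)]); n=np.array([-np.sin(phi),np.cos(phi)])
    return PIV+r*o+side*(95+off)*n
E
python3 - <<'E'
from h import *
im=look(2); cv2.imwrite("pics/top1.png",im)
print(pose(-.636,1,11),read_state()["joint_pos"])
E
```

```text
t=2.683 ang=-0.6195 slots=4
t=2.733 ang=-0.6368 slots=4
2.7833 [632.214 307.545 150.555] [ 0.639  0.294 -0.011]
[610.119 282.869] [-10.503  42.469 -33.873  78.473  24.189  66.47  -84.444]
```

View pics/top1.png

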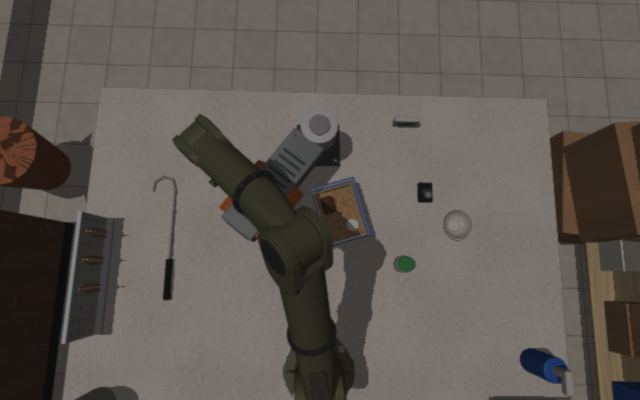

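The arm covers part of the hood in the top view, though slots near (295,155) still show. Hub and tub are unmoved and the finger stands at (212,182), clear of the left bumper. Now the gentle elastic push, then lift.

Call:
step_arm(series=[{"wx": 0, "wy": 0, "wz": 0, "tx": -1.2, "ty": -1.6, "tz": 0, "claw": 0}, {"wx": 0, "wy": 0, "wz": 0, "tx": -0.2, "ty": -0.3, "tz": 0, "claw": 0}, {"wx": 0, "wy": 0, "wz": 0, "tx": -0.12, "ty": -0.165, "tz": 0, "claw": 0}, {"wx": 0, "wy": 0, "wz": 0, "tx": -0.12, "ty": -0.165, "tz": 0, "claw": 0}, {"wx": 0, "wy": 0, "wz": 0, "tx": -0.12, "ty": -0.165, "tz": 0, "claw": 0}, {"wx": 0, "wy": 0, "wz": 0, "tx": -0.12, "ty": -0.165, "tz": 0, "claw": 0}, {"wx": 0, "wy": 0, "wz": 0, "tx": -0.12, "ty": -0.165, "tz": 0, "claw": 0}, {"wx": 0, "wy": 0, "wz": 0, "tx": -0.12, "ty": -0.165, "tz": 0, "claw": 0}, {"wx": 0, "wy": 0, "wz": 0, "tx": -0.12, "ty": -0.165, "tz": 0, "claw": 0}, {"wx": 0, "wy": 0, "wz": 0, "tx": -0.12, "ty": -0.165, "tz": 0, "claw": 0}, {"wx": 0, "wy": 0, "wz": 0, "tx": -0.12, "ty": -0.165, "tz": 0, "claw": 0}, {"wx": 0, "wy": 0, "wz": 0, "tx": -0.12, "ty": -0.165, "tz": 0, "claw": 0}, {"wx": 0, "wy": 0, "wz": 0, "tx": -0.12, "ty": -0.165, "tz": 0, "claw": 0}, {"wx": 0, "wy": 0, "wz": 0, "tx": -0.12, "ty": -0.165, "tz": 0, "claw": 0}, {"wx": 0, "wy": 0, "wz": 0, "tx": -0.12, "ty": -0.165, "tz": 0, "claw": 0}, {"wx": 0, "wy": 0, "wz": 0, "tx": -0.12, "ty": -0.165, "tz": 0, "claw": 0}, {"wx": 0, "wy": 0, "wz": 0, "tx": -0.12, "ty": -0.165, "tz": 0, "claw": 0}, {"wx": 0, "wy": 0, "wz": 0, "tx": -0.12, "ty": -0.165, "tz": 0, "claw": 0}])

```text
clock: 4.28
tcp_pos: [599.4, 262.4, 151.3]
ee_rot: [180.0, 0.0, 52.6]
contact_force: [0.1, 0.1, 0.1]
grip_width: 0.2
grasp_force: 0.0
```

```bash
cat >> h.py <<'E'
def angle(im,n="top"):
    p=louvres(im,8 if n=="top" else 12)
    if len(p)==0: return np.nan,0
    w=cast(n,p,214)[:,:2]-PIV; r=np.linalg.norm(w,axis=1); w=w[(r>110)&(r<390)]
    if len(w)==0: return np.nan,0
    a=np.arctan2(-w[:,1],-w[:,0]); k=abs(a[:,None]-a[None])<.03; b=k[k.sum(1).argmax()]
    v=w[b].sum(0); return np.arctan2(-v[1],-v[0]),b.sum()
def look(k=2,names=("top","scene")):
    for i in range(k):
        for n in names:
            t=read_state()["clock"]; im=camera(n)[:,:,::-1].copy(); a,c=angle(im,n); cv2.imwrite(f"pics/{n}_{t:.2f}.png",im)
            print(f"{n} t={t:.3f} ang={a:.4f} slots={c}")
    s=read_state(); print(round(s["clock"],3),s["tcp_pos"],s["ee_rot"],s["contact_force"])
E
python3 - <<'E'
from h import *
for n in("top","scene"): print(angle(cv2.imread(f"pics/{n}0.png"),n))
look()
E
```

```text
(np.float64(-0.6358280611204579), np.int64(11))
(np.float64(-0.636298506738099), np.int64(11))
top t=4.283 ang=-0.5422 slots=3
scene t=4.333 ang=-0.5361 slots=5
top t=4.383 ang=-0.5232 slots=3
scene t=4.433 ang=-0.5198 slots=5
4.483 [599.504 262.577 151.345] [179.997  -0.005  52.633] [-0.301 -0.56   0.526]
```

Call:
step_arm(series=[{"wx": 0, "wy": 0, "wz": 0, "tx": 0.6, "ty": 0.8, "tz": 3.8, "claw": 0}, {"wx": 0, "wy": 0, "wz": 0, "tx": 0.6, "ty": 0.8, "tz": 3.8, "claw": 0}, {"wx": 0, "wy": 0, "wz": 0, "tx": 0, "ty": 0, "tz": 3.8, "claw": 0}, {"wx": 0, "wy": 0, "wz": 0, "tx": 0, "ty": 0, "tz": 3.8, "claw": 0}, {"wx": 0, "wy": 0, "wz": -0.0525, "tx": -0.74, "ty": -3.64, "tz": 0, "claw": 0}, {"wx": 0, "wy": 0, "wz": -0.0525, "tx": -0.74, "ty": -3.64, "tz": 0, "claw": 0}, {"wx": 0, "wy": 0, "wz": -0.0525, "tx": -0.74, "ty": -3.64, "tz": 0, "claw": 0}, {"wx": 0, "wy": 0, "wz": -0.0525, "tx": -0.74, "ty": -3.64, "tz": 0, "claw": 0}, {"wx": 0, "wy": 0, "wz": -0.0525, "tx": -0.74, "ty": -3.64, "tz": 0, "claw": 0}, {"wx": 0, "wy": 0, "wz": -0.0525, "tx": -0.74, "ty": -3.64, "tz": 0, "claw": 0}, {"wx": 0, "wy": 0, "wz": -0.0525, "tx": -0.74, "ty": -3.64, "tz": 0, "claw": 0}, {"wx": 0, "wy": 0, "wz": -0.0525, "tx": -0.74, "ty": -3.64, "tz": 0, "claw": 0}, {"wx": 0, "wy": 0, "wz": -0.0525, "tx": -0.74, "ty": -3.64, "tz": 0, "claw": 0}, {"wx": 0, "wy": 0, "wz": -0.0525, "tx": -0.74, "ty": -3.64, "tz": 0, "claw": 0}, {"wx": 0, "wy": 0, "wz": -0.0525, "tx": -0.74, "ty": -3.64, "tz": 0, "claw": 0}, {"wx": 0, "wy": 0, "wz": -0.0525, "tx": -0.74, "ty": -3.64, "tz": 0, "claw": 0}, {"wx": 0, "wy": 0, "wz": 0, "tx": 0, "ty": 0, "tz": -3.8, "claw": 0}, {"wx": 0, "wy": 0, "wz": 0, "tx": 0, "ty": 0, "tz": -3.8, "claw": 0}, {"wx": 0, "wy": 0, "wz": 0, "tx": 0, "ty": 0, "tz": -3.8, "claw": 0}, {"wx": 0, "wy": 0, "wz": 0, "tx": 0, "ty": 0, "tz": -3.8, "claw": 0}])

```text
clock: 6.15
tcp_pos: [522.7, -158.4, 150.2]
ee_rot: [180.0, -0.1, 16.5]
contact_force: [0.3, -0.4, -1.9]
grip_width: -0.0
grasp_force: 0.0
```

```bash
python3 - <<'E'
from h import *
look()
E
ls -t pics | head -3
```

```text
top t=6.150 ang=-0.2614 slots=11
scene t=6.200 ang=-0.2552 slots=11
top t=6.250 ang=-0.2488 slots=11
scene t=6.300 ang=-0.2390 slots=11
6.35 [ 522.966 -157.898  151.897] [-179.956    0.028   16.577] [-0.259 -0.167  1.407]
scene_6.30.png
top_6.25.png
scene_6.20.png
```

Call:
step_arm(series=[{"wx": 0, "wy": 0, "wz": 0, "tx": 0, "ty": 0, "tz": 0, "claw": 0}, {"wx": 0, "wy": 0, "wz": 0, "tx": 0, "ty": 0, "tz": 0, "claw": 0}, {"wx": 0, "wy": 0, "wz": 0, "tx": 0, "ty": 0, "tz": 0, "claw": 0}, {"wx": 0, "wy": 0, "wz": 0, "tx": 0, "ty": 0, "tz": 0, "claw": 0}, {"wx": 0, "wy": 0, "wz": 0, "tx": 0, "ty": 0, "tz": 0, "claw": 0}, {"wx": 0, "wy": 0, "wz": 0, "tx": 0, "ty": 0, "tz": 0, "claw": 0}, {"wx": 0, "wy": 0, "wz": 0, "tx": 0, "ty": 0, "tz": 0, "claw": 0}, {"wx": 0, "wy": 0, "wz": 0, "tx": 0, "ty": 0, "tz": 0, "claw": 0}, {"wx": 0, "wy": 0, "wz": 0, "tx": 0, "ty": 0, "tz": 0, "claw": 0}, {"wx": 0, "wy": 0, "wz": 0, "tx": 0, "ty": 0, "tz": 0, "claw": 0}, {"wx": 0, "wy": 0, "wz": 0, "tx": 0, "ty": 0, "tz": 0, "claw": 0}, {"wx": 0, "wy": 0, "wz": 0, "tx": 0, "ty": 0, "tz": 0, "claw": 0}, {"wx": 0, "wy": 0, "wz": 0, "tx": 0, "ty": 0, "tz": 0, "claw": 0}, {"wx": 0, "wy": 0, "wz": 0, "tx": 0, "ty": 0, "tz": 0, "claw": 0}, {"wx": 0, "wy": 0, "wz": 0, "tx": 0, "ty": 0, "tz": 0, "claw": 0}, {"wx": 0, "wy": 0, "wz": 0, "tx": 0, "ty": 0, "tz": 0, "claw": 0}, {"wx": 0, "wy": 0, "wz": 0, "tx": 0, "ty": 0, "tz": 0, "claw": 0}, {"wx": 0, "wy": 0, "wz": 0, "tx": 0, "ty": 0, "tz": 0, "claw": 0}, {"wx": 0, "wy": 0, "wz": 0, "tx": 0, "ty": 0, "tz": 0, "claw": 0}, {"wx": 0, "wy": 0, "wz": 0, "tx": 0, "ty": 0, "tz": 0, "claw": 0}])

```text
clock: 8.02
tcp_pos: [522.7, -158.2, 151.3]
ee_rot: [180.0, 0.0, 16.5]
contact_force: [-0.0, -0.1, 0.4]
grip_width: -0.1
grasp_force: 0.0
```

Run:
```python
from h import *
look(1)
```

```text
top t=8.017 ang=-0.0186 slots=11
scene t=8.067 ang=-0.0068 slots=11
8.117 [ 522.67  -158.172  151.277] [-179.997   -0.001   16.541] [-0.961 -0.541 -0.384]
```

Call:
step_arm(series=[{"wx": 0, "wy": 0, "wz": 0, "tx": 0, "ty": 0, "tz": 0, "claw": 0}, {"wx": 0, "wy": 0, "wz": 0, "tx": 0, "ty": 0, "tz": 0, "claw": 0}, {"wx": 0, "wy": 0, "wz": 0, "tx": 0, "ty": 0, "tz": 0, "claw": 0}, {"wx": 0, "wy": 0, "wz": 0, "tx": 0, "ty": 0, "tz": 0, "claw": 0}, {"wx": 0, "wy": 0, "wz": 0, "tx": 0, "ty": 0, "tz": 0, "claw": 0}, {"wx": 0, "wy": 0, "wz": 0, "tx": 0, "ty": 0, "tz": 0, "claw": 0}])

```text
clock: 8.62
tcp_pos: [522.7, -158.2, 151.3]
ee_rot: [-180.0, -0.0, 16.5]
contact_force: [0.8, -0.6, 0.3]
grip_width: -0.1
grasp_force: 0.0
```

Run:
```python
from h import *
look(1)
print(pose(.262,-1,14.5),pose(.24,-1,14.5))
```

```text
top t=8.617 ang=0.0528 slots=11
scene t=8.667 ang=0.0633 slots=11
8.717 [ 522.667 -158.184  151.291] [-180.      -0.001   16.544] [-0.244  0.399 -0.301]
[ 527.1   -164.067] [ 523.127 -158.272]
```

Call:
step_arm(series=[{"wx": 0, "wy": 0, "wz": 0, "tx": 0, "ty": 0, "tz": 0, "claw": 0}, {"wx": 0, "wy": 0, "wz": 0, "tx": 0, "ty": 0, "tz": 0, "claw": 0}, {"wx": 0, "wy": 0, "wz": 0, "tx": 0, "ty": 0, "tz": 0, "claw": 0}, {"wx": 0, "wy": 0, "wz": 0, "tx": 0, "ty": 0, "tz": 0, "claw": 0}, {"wx": 0, "wy": 0, "wz": 0, "tx": 0, "ty": 0, "tz": 0, "claw": 0}, {"wx": 0, "wy": 0, "wz": 0, "tx": 0, "ty": 0, "tz": 0, "claw": 0}, {"wx": 0, "wy": 0, "wz": 0, "tx": 0, "ty": 0, "tz": 0, "claw": 0}, {"wx": 0, "wy": 0, "wz": 0, "tx": 0, "ty": 0, "tz": 0, "claw": 0}, {"wx": 0, "wy": 0, "wz": 0, "tx": 0, "ty": 0, "tz": 0, "claw": 0}, {"wx": 0, "wy": 0, "wz": 0, "tx": 0, "ty": 0, "tz": 0, "claw": 0}, {"wx": 0, "wy": 0, "wz": 0, "tx": 0, "ty": 0, "tz": 0, "claw": 0}])

```text
clock: 9.63
tcp_pos: [522.7, -158.2, 151.3]
ee_rot: [-180.0, -0.0, 16.5]
contact_force: [0.9, 0.2, 0.6]
grip_width: -0.1
grasp_force: 0.0
```

Run:
```python
from h import *
look(1)
```

```text
top t=9.633 ang=0.1687 slots=11
scene t=9.683 ang=0.1784 slots=11
9.733 [ 522.668 -158.151  151.286] [-179.997   -0.002   16.544] [-0.242 -0.399  0.971]
```

Call:
step_arm(series=[{"wx": 0, "wy": 0, "wz": 0, "tx": 0, "ty": 0, "tz": 0, "claw": 0}, {"wx": 0, "wy": 0, "wz": 0, "tx": 0, "ty": 0, "tz": 0, "claw": 0}, {"wx": 0, "wy": 0, "wz": 0, "tx": 0.034, "ty": -0.122, "tz": 0, "claw": 0}, {"wx": 0, "wy": 0, "wz": 0, "tx": 0.034, "ty": -0.122, "tz": 0, "claw": 0}, {"wx": 0, "wy": 0, "wz": 0, "tx": 0.034, "ty": -0.122, "tz": 0, "claw": 0}, {"wx": 0, "wy": 0, "wz": 0, "tx": 0.034, "ty": -0.122, "tz": 0, "claw": 0}, {"wx": 0, "wy": 0, "wz": 0, "tx": 0.034, "ty": -0.122, "tz": 0, "claw": 0}, {"wx": 0, "wy": 0, "wz": 0, "tx": 0.034, "ty": -0.122, "tz": 0, "claw": 0}, {"wx": 0, "wy": 0, "wz": 0, "tx": 0.034, "ty": -0.122, "tz": 0, "claw": 0}, {"wx": 0, "wy": 0, "wz": 0, "tx": 0.034, "ty": -0.122, "tz": 0, "claw": 0}, {"wx": 0, "wy": 0, "wz": 0, "tx": 0.034, "ty": -0.122, "tz": 0, "claw": 0}, {"wx": 0, "wy": 0, "wz": 0, "tx": 0.034, "ty": -0.122, "tz": 0, "claw": 0}, {"wx": 0, "wy": 0, "wz": 0, "tx": 0.034, "ty": -0.122, "tz": 0, "claw": 0}, {"wx": 0, "wy": 0, "wz": 0, "tx": 0.034, "ty": -0.122, "tz": 0, "claw": 0}, {"wx": 0, "wy": 0, "wz": 0, "tx": 0.034, "ty": -0.122, "tz": 0, "claw": 0}, {"wx": 0, "wy": 0, "wz": 0, "tx": 0.034, "ty": -0.122, "tz": 0, "claw": 0}, {"wx": 0, "wy": 0, "wz": 0, "tx": 0.034, "ty": -0.122, "tz": 0, "claw": 0}, {"wx": 0, "wy": 0, "wz": 0, "tx": 0.034, "ty": -0.122, "tz": 0, "claw": 0}])

```text
clock: 11.23
tcp_pos: [528.1, -177.8, 151.3]
ee_rot: [-180.0, 0.0, 16.5]
contact_force: [-0.2, -0.7, 0.2]
grip_width: -0.2
grasp_force: 0.0
```

Run:
```python
from h import *
look(2)
```

```text
top t=11.233 ang=0.3025 slots=11
scene t=11.283 ang=0.3087 slots=11
top t=11.333 ang=0.3029 slots=11
scene t=11.383 ang=0.3091 slots=11
11.433 [ 528.055 -177.664  151.242] [-179.992    0.005   16.542] [-0.073  1.163 -0.611]
```

Nearly stopped at about 0.305 (target 0.299). Back the finger off and watch the drift.

Call:
step_arm(series=[{"wx": 0, "wy": 0, "wz": 0, "tx": 0.3, "ty": -0.95, "tz": 0, "claw": 0}, {"wx": 0, "wy": 0, "wz": 0, "tx": 0.6, "ty": -1.9, "tz": 0, "claw": 0}, {"wx": 0, "wy": 0, "wz": 0, "tx": 0.6, "ty": -1.9, "tz": 0, "claw": 0}, {"wx": 0, "wy": 0, "wz": 0, "tx": 0, "ty": 0, "tz": 0, "claw": 0}, {"wx": 0, "wy": 0, "wz": 0, "tx": 0, "ty": 0, "tz": 0, "claw": 0}, {"wx": 0, "wy": 0, "wz": 0, "tx": 0, "ty": 0, "tz": 0, "claw": 0}, {"wx": 0, "wy": 0, "wz": 0, "tx": 0, "ty": 0, "tz": 0, "claw": 0}, {"wx": 0, "wy": 0, "wz": 0, "tx": 0, "ty": 0, "tz": 0, "claw": 0}, {"wx": 0, "wy": 0, "wz": 0, "tx": 0, "ty": 0, "tz": 0, "claw": 0}, {"wx": 0, "wy": 0, "wz": 0, "tx": 0, "ty": 0, "tz": 0, "claw": 0}, {"wx": 0, "wy": 0, "wz": 0, "tx": 0, "ty": 0, "tz": 0, "claw": 0}, {"wx": 0, "wy": 0, "wz": 0, "tx": 0, "ty": 0, "tz": 0, "claw": 0}])

```text
clock: 12.43
tcp_pos: [543.1, -225.0, 151.3]
ee_rot: [180.0, 0.0, 16.6]
contact_force: [-0.1, -0.0, 0.8]
grip_width: 0.1
grasp_force: 0.0
```

Run:
```python
from h import *
look(1)
```

```text
top t=12.433 ang=0.3035 slots=11
scene t=12.483 ang=0.3095 slots=11
12.533 [ 543.111 -225.101  151.306] [179.999  -0.001  16.554] [-0.738  0.455 -0.28 ]
```

The hood stands at about 0.306, within roughly 2 mm of centre, drifting under 0.001 rad/s. I'll wait clear of it.

Call:
step_arm(series=[{"wx": 0, "wy": 0, "wz": 0, "tx": 0, "ty": 0, "tz": 0, "claw": 0}, {"wx": 0, "wy": 0, "wz": 0, "tx": 0, "ty": 0, "tz": 0, "claw": 0}, {"wx": 0, "wy": 0, "wz": 0, "tx": 0, "ty": 0, "tz": 0, "claw": 0}, {"wx": 0, "wy": 0, "wz": 0, "tx": 0, "ty": 0, "tz": 0, "claw": 0}, {"wx": 0, "wy": 0, "wz": 0, "tx": 0, "ty": 0, "tz": 0, "claw": 0}, {"wx": 0, "wy": 0, "wz": 0, "tx": 0, "ty": 0, "tz": 0, "claw": 0}, {"wx": 0, "wy": 0, "wz": 0, "tx": 0, "ty": 0, "tz": 0, "claw": 0}, {"wx": 0, "wy": 0, "wz": 0, "tx": 0, "ty": 0, "tz": 0, "claw": 0}, {"wx": 0, "wy": 0, "wz": 0, "tx": 0, "ty": 0, "tz": 0, "claw": 0}, {"wx": 0, "wy": 0, "wz": 0, "tx": 0, "ty": 0, "tz": 0, "claw": 0}, {"wx": 0, "wy": 0, "wz": 0, "tx": 0, "ty": 0, "tz": 0, "claw": 0}, {"wx": 0, "wy": 0, "wz": 0, "tx": 0, "ty": 0, "tz": 0, "claw": 0}, {"wx": 0, "wy": 0, "wz": 0, "tx": 0, "ty": 0, "tz": 0, "claw": 0}, {"wx": 0, "wy": 0, "wz": 0, "tx": 0, "ty": 0, "tz": 0, "claw": 0}, {"wx": 0, "wy": 0, "wz": 0, "tx": 0, "ty": 0, "tz": 0, "claw": 0}, {"wx": 0, "wy": 0, "wz": 0, "tx": 0, "ty": 0, "tz": 0, "claw": 0}, {"wx": 0, "wy": 0, "wz": 0, "tx": 0, "ty": 0, "tz": 0, "claw": 0}, {"wx": 0, "wy": 0, "wz": 0, "tx": 0, "ty": 0, "tz": 0, "claw": 0}, {"wx": 0, "wy": 0, "wz": 0, "tx": 0, "ty": 0, "tz": 0, "claw": 0}, {"wx": 0, "wy": 0, "wz": 0, "tx": 0, "ty": 0, "tz": 0, "claw": 0}])

```text
clock: 14.2
tcp_pos: [543.1, -225.2, 151.3]
ee_rot: [-180.0, -0.0, 16.5]
contact_force: [0.2, -0.0, -0.2]
grip_width: -0.4
grasp_force: 0.0
```

Call:
step_arm(series=[{"wx": 0, "wy": 0, "wz": 0, "tx": 0, "ty": 0, "tz": 0, "claw": 0}, {"wx": 0, "wy": 0, "wz": 0, "tx": 0, "ty": 0, "tz": 0, "claw": 0}, {"wx": 0, "wy": 0, "wz": 0, "tx": 0, "ty": 0, "tz": 0, "claw": 0}, {"wx": 0, "wy": 0, "wz": 0, "tx": 0, "ty": 0, "tz": 0, "claw": 0}, {"wx": 0, "wy": 0, "wz": 0, "tx": 0, "ty": 0, "tz": 0, "claw": 0}, {"wx": 0, "wy": 0, "wz": 0, "tx": 0, "ty": 0, "tz": 0, "claw": 0}, {"wx": 0, "wy": 0, "wz": 0, "tx": 0, "ty": 0, "tz": 0, "claw": 0}, {"wx": 0, "wy": 0, "wz": 0, "tx": 0, "ty": 0, "tz": 0, "claw": 0}, {"wx": 0, "wy": 0, "wz": 0, "tx": 0, "ty": 0, "tz": 0, "claw": 0}, {"wx": 0, "wy": 0, "wz": 0, "tx": 0, "ty": 0, "tz": 0, "claw": 0}, {"wx": 0, "wy": 0, "wz": 0, "tx": 0, "ty": 0, "tz": 0, "claw": 0}, {"wx": 0, "wy": 0, "wz": 0, "tx": 0, "ty": 0, "tz": 0, "claw": 0}, {"wx": 0, "wy": 0, "wz": 0, "tx": 0, "ty": 0, "tz": 0, "claw": 0}, {"wx": 0, "wy": 0, "wz": 0, "tx": 0, "ty": 0, "tz": 0, "claw": 0}, {"wx": 0, "wy": 0, "wz": 0, "tx": 0, "ty": 0, "tz": 0, "claw": 0}, {"wx": 0, "wy": 0, "wz": 0, "tx": 0, "ty": 0, "tz": 0, "claw": 0}, {"wx": 0, "wy": 0, "wz": 0, "tx": 0, "ty": 0, "tz": 0, "claw": 0}, {"wx": 0, "wy": 0, "wz": 0, "tx": 0, "ty": 0, "tz": 0, "claw": 0}, {"wx": 0, "wy": 0, "wz": 0, "tx": 0, "ty": 0, "tz": 0, "claw": 0}, {"wx": 0, "wy": 0, "wz": 0, "tx": 0, "ty": 0, "tz": 0, "claw": 0}])

```text
clock: 15.87
tcp_pos: [543.1, -225.2, 151.3]
ee_rot: [-180.0, 0.0, 16.5]
contact_force: [-0.7, -0.2, 0.5]
grip_width: -0.3
grasp_force: 0.0
```

```bash
python3 - <<'E'
from h import *
look(1)
E
cp pics/top_1[56]*.png pics/final.png
```

```text
top t=15.867 ang=0.3034 slots=11
scene t=15.917 ang=0.3086 slots=11
15.967 [ 543.095 -225.216  151.265] [-179.999    0.      16.542] [ 0.674 -0.056  0.123]
```

View pics/final.png

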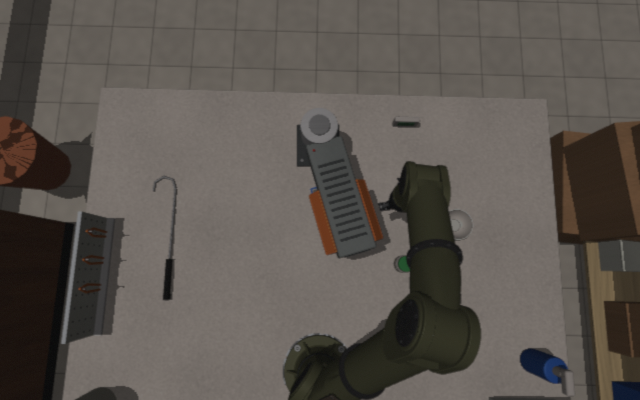

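The hood covers the tub, at about (340,195), and has not moved since 12.4 s. The finger at (385,207) is clear of the right bumper; jar, bowl and hook are where they were. A little more waiting, then I hand in.

Call:
step_arm(series=[{"wx": 0, "wy": 0, "wz": 0, "tx": 0, "ty": 0, "tz": 0, "claw": 0}, {"wx": 0, "wy": 0, "wz": 0, "tx": 0, "ty": 0, "tz": 0, "claw": 0}, {"wx": 0, "wy": 0, "wz": 0, "tx": 0, "ty": 0, "tz": 0, "claw": 0}, {"wx": 0, "wy": 0, "wz": 0, "tx": 0, "ty": 0, "tz": 0, "claw": 0}, {"wx": 0, "wy": 0, "wz": 0, "tx": 0, "ty": 0, "tz": 0, "claw": 0}, {"wx": 0, "wy": 0, "wz": 0, "tx": 0, "ty": 0, "tz": 0, "claw": 0}, {"wx": 0, "wy": 0, "wz": 0, "tx": 0, "ty": 0, "tz": 0, "claw": 0}, {"wx": 0, "wy": 0, "wz": 0, "tx": 0, "ty": 0, "tz": 0, "claw": 0}, {"wx": 0, "wy": 0, "wz": 0, "tx": 0, "ty": 0, "tz": 0, "claw": 0}, {"wx": 0, "wy": 0, "wz": 0, "tx": 0, "ty": 0, "tz": 0, "claw": 0}, {"wx": 0, "wy": 0, "wz": 0, "tx": 0, "ty": 0, "tz": 0, "claw": 0}, {"wx": 0, "wy": 0, "wz": 0, "tx": 0, "ty": 0, "tz": 0, "claw": 0}, {"wx": 0, "wy": 0, "wz": 0, "tx": 0, "ty": 0, "tz": 0, "claw": 0}, {"wx": 0, "wy": 0, "wz": 0, "tx": 0, "ty": 0, "tz": 0, "claw": 0}, {"wx": 0, "wy": 0, "wz": 0, "tx": 0, "ty": 0, "tz": 0, "claw": 0}, {"wx": 0, "wy": 0, "wz": 0, "tx": 0, "ty": 0, "tz": 0, "claw": 0}, {"wx": 0, "wy": 0, "wz": 0, "tx": 0, "ty": 0, "tz": 0, "claw": 0}, {"wx": 0, "wy": 0, "wz": 0, "tx": 0, "ty": 0, "tz": 0, "claw": 0}, {"wx": 0, "wy": 0, "wz": 0, "tx": 0, "ty": 0, "tz": 0, "claw": 0}, {"wx": 0, "wy": 0, "wz": 0, "tx": 0, "ty": 0, "tz": 0, "claw": 0}])

```text
clock: 17.63
tcp_pos: [543.1, -225.2, 151.3]
ee_rot: [-180.0, -0.0, 16.5]
contact_force: [0.2, 0.8, 0.2]
grip_width: -0.3
grasp_force: 0.0
```

Call:
step_arm(series=[{"wx": 0, "wy": 0, "wz": 0, "tx": 0, "ty": 0, "tz": 0, "claw": 0}, {"wx": 0, "wy": 0, "wz": 0, "tx": 0, "ty": 0, "tz": 0, "claw": 0}, {"wx": 0, "wy": 0, "wz": 0, "tx": 0, "ty": 0, "tz": 0, "claw": 0}, {"wx": 0, "wy": 0, "wz": 0, "tx": 0, "ty": 0, "tz": 0, "claw": 0}, {"wx": 0, "wy": 0, "wz": 0, "tx": 0, "ty": 0, "tz": 0, "claw": 0}, {"wx": 0, "wy": 0, "wz": 0, "tx": 0, "ty": 0, "tz": 0, "claw": 0}, {"wx": 0, "wy": 0, "wz": 0, "tx": 0, "ty": 0, "tz": 0, "claw": 0}, {"wx": 0, "wy": 0, "wz": 0, "tx": 0, "ty": 0, "tz": 0, "claw": 0}, {"wx": 0, "wy": 0, "wz": 0, "tx": 0, "ty": 0, "tz": 0, "claw": 0}, {"wx": 0, "wy": 0, "wz": 0, "tx": 0, "ty": 0, "tz": 0, "claw": 0}, {"wx": 0, "wy": 0, "wz": 0, "tx": 0, "ty": 0, "tz": 0, "claw": 0}, {"wx": 0, "wy": 0, "wz": 0, "tx": 0, "ty": 0, "tz": 0, "claw": 0}, {"wx": 0, "wy": 0, "wz": 0, "tx": 0, "ty": 0, "tz": 0, "claw": 0}, {"wx": 0, "wy": 0, "wz": 0, "tx": 0, "ty": 0, "tz": 0, "claw": 0}, {"wx": 0, "wy": 0, "wz": 0, "tx": 0, "ty": 0, "tz": 0, "claw": 0}, {"wx": 0, "wy": 0, "wz": 0, "tx": 0, "ty": 0, "tz": 0, "claw": 0}, {"wx": 0, "wy": 0, "wz": 0, "tx": 0, "ty": 0, "tz": 0, "claw": 0}, {"wx": 0, "wy": 0, "wz": 0, "tx": 0, "ty": 0, "tz": 0, "claw": 0}])

```text
clock: 19.13
tcp_pos: [543.1, -225.2, 151.3]
ee_rot: [180.0, -0.0, 16.5]
contact_force: [0.6, -1.1, -0.2]
grip_width: -0.3
grasp_force: 0.0
```

Run:
```python
from h import *
look(1); print(hand_in())
```

```text
top t=19.133 ang=0.3036 slots=11
scene t=19.183 ang=0.3090 slots=11
19.233 [ 543.106 -225.198  151.264] [-179.998   -0.      16.544] [-1.112  0.168 -0.216]
the job is handed in; nothing more can be done
None
```

The job is handed in: the hood hangs over the tub within about 2 to 3 mm of centre, and it stood untouched and still for about 7 s before I finished at 19.2 s; I touched it only on the bumpers.

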